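Hold the shorting plug home while the component tester zeroes

TASK

The component tester is to be zeroed: slide the clear guard hood fully open along its track, take the knurled shorting plug off the mat, set it upright on the test port and turn it until the keyways hidden in its bore drop over the port's pins, then press it fully home, down onto the flange, against the sprung contacts. The contacts push the plug up again if it is let go, so finish while still holding it pressed home. Leave the solder reel, the flux tin and the screwdriver where they are.

Things in the scene. Friction and masses are not known exactly. Their poses are not given: they have to be found in the camera images.
- tester: component tester, fixed to the bench: low grey desk-top case 200 (x) x 300 (y) x 72 mm high with a sloping black console along its front (-x) side and a flat deck behind it. Origin: centre of its underside, on the mat; z up, its x points away from the console, its y runs along the guard's track. It stands in a different place and yaw each time.
- guard (a joint): the guard hood's travel along its track in the tester's +y direction, m: 0 shut over the port, 0.15 fully open against its stop (it starts within 20 mm of shut). It slides with about 1.5 N of friction and stays where it is left.
- guard_grip (a point): centre of the black grip fin on top of the guard hood, 12 mm thick along the track (tester y), 40 mm across it (tester x), 20 mm tall: its top is 10 mm above this point, its foot 10 mm below, its faces upright. The clear hood under it is a box 90 (x) x 85 (y) x 41 mm high, centred under the fin; while shut it covers the port. Axes as the tester's.
- port (a point): test port on the tester's deck: point on its vertical axis, level with the flange face (4 mm above the deck; flange 52 mm in diameter) on which the plug's rim lies when fully home. Axes as the tester's. A round shell 30 mm in diameter rises 22 mm from here, its top 5 mm tapering to 24 mm.
- port_pins (a point): on the port's axis, level with the tops of its three equal radial pins, 10.5 mm above the flange face. The pins are 5 mm thick, 120 degrees apart and reach 19 mm from the axis; their directions are not given. With the keyways off the pins the plug's rim rests here. Axes as the tester's, not the pins'.
- contacts (a joint): how far the white sprung contact block (18 mm in diameter, standing 10 mm above the shell's top when free) in the middle of the port is pressed down, m: 0 free, 0.006 with the plug fully home. The spring pushes back with 3.5 N at first and about 8 N at home.
- plug_mid (a point): shorting plug: loose upright metal cap, 44 mm in diameter, 42 mm tall, 0.11 to 0.2 kg, knurled outside, closed top, open mouth down, standing on its rim on the mat to the right (-y) of the tester. Point on its axis half-way up, 21 mm above the rim; z up along the axis.
- plug_rim (a point): centre of the plug's open mouth, level with its rim. Bore 32.4 mm in diameter, 26 mm deep, with three equal keyways 9 mm wide, 120 degrees apart, in the bore wall from the rim up; their directions are not given. Within about 7 degrees of the pins they drop 4.5 mm onto the contact block, then 6 mm more when pressed. At most 120 degrees of turn, either way, finds the pins. No other lock.
- reel_mid (a point): bystander: reel of solder standing on its flange, 62 mm in diameter, 48 mm tall; this point is its centre.
- tin_mid (a point): bystander: closed flat metal flux tin with a smooth side, 56 mm in diameter, 24 mm tall; this point is its centre.
- screwdriver: bystander: screwdriver with black handle, 180 mm long, lying on the mat along its own x, handle to its -x; origin under its middle.
Things that resemble listed ones, but are neither listed nor needed, are in the scene too. Leave any red look-alike of the part that bears plug_mid alone.

How it is judged:
By the outcome, as a careful person would: the job done as asked, in the order asked, and still so for the second after the job is handed in, while the arm keeps its last pose, push and grip.
It also fails if it takes over 61 s, if anything falls off the work surface, if the arm or the gripper's body presses on something with over 40 N, if the wrist force passes 120 N, or if a joint passes its speed limit or range.

ROBOT

A 7-joint arm with a two-finger parallel gripper is mounted at the origin on the work surface. World frame = base frame: x ahead of the robot, y to its left, z up, the work surface at z = 0. Lengths are in m, angles in degrees, forces in N, time in s.
With the tool pointing down it reaches from about 0.425 to 0.875 m from the base axis. Payload 4.7 kg.
Tool frame: the origin (TCP) lies between the finger pads; the fingertips stand 22 mm ahead of it and the grasp point (between the pads) lies 3 mm ahead of it (env.tip_reach is the distance from the TCP to the fingertips, in m); z points along the fingers, y is the line along which they close (so a half turn about z gives the same grasp; the last joint's range is limited). The gripper opens to 87 mm and grips with 3 to 60 N. Pads are 19 mm wide; open, the fingers measure 117 mm over their backs; the gripper's body (75 mm by 190 mm) begins 51 mm behind the grasp point.
Start: joints at [70.308, 18.392, -4.016, 83.108, 1.295, 78.541, -3.26], TCP at [0.228, -0.609, 0.245] pointing down, gripper open.
Joint ranges: [-163.93, 163.93], [-17.29, 119.83], [-79.2, 71.16], [3.27, 140.29], [-89.18, 269.18], [5.43, 117.66], [-154.24, 154.24]. Speed limits (degrees/s): [147.25, 147.25, 180, 180, 180, 180, 180].

INTERFACE

Orientations are given as [roll, pitch, yaw] about the fixed x, y, z axes, in that order (R = Rz(yaw) Ry(pitch) Rx(roll)).
In Python, from cell import env gives the robot as it stands.
- The arm moves only by the shell command python3 -m creep 'ROWS' [FORCE]. ROWS is JSON, one flat list of numbers, 7 for each row, row after row: the finger opening in mm, from 0 to 87, then the shift along the tool's x, y, z in units of 30 mm (1.0 is 30 mm), then the turn, a rotation vector about the tool's x, y, z in units of 6 degrees (1.0 is 6 degrees). A call has 1 to 12 rows; each row is the pose to reach, as a shift and turn from the pose commanded when the call began, along the tool's axes at that moment; what a row does not reach only later rows make up. A row lasts 1/10 s, in which the tool goes at most 50 mm and 8.59 degrees, less where a joint would pass 70% of its speed; a pose out of reach is approached as far as the arm can. A call with a gripper value outside its range is refused whole. The fingers move at their own pace and stop on an object; FORCE is the grip in N (left out, the last holds). Time passes only in rows, so rows that repeat a pose let the fingers close. It gives the time, the measured TCP pose, the force, the opening and the grip force at its end, in the units of the state.
- env.get_obs(): the state, without advancing time (a new reading comes with each control period).
- env.read_camera(name): name is "side" or "top"; returns a dict with "color" (384x512x3 uint8, red, green, blue), "depth" (384x512 float32, m along the optical axis (not along the pixel's ray), 0 where there is no reading), "fovy" (degrees; the focal length in pixels is half the picture's height over the tangent of half this angle, whatever the lens; pixels are square), "cx", "cy" (the principal point, pixels), "R" (3x3) and "t" (3): a world point X has camera coordinates R X + t. Camera axes: x right, y down, z forward; pixel columns grow to the right and rows downward; lengths in m; the calibration is good to about 2 mm. A picture is of the moment at which its call begins.
- env.sign_off(): hands the job in; it is judged then, once.
The state is a dict: "time_s": time; "qpos": joint angles; "joint_velocities": joint speeds; "effort": joint torques, N m; "tool_pos": TCP position; "tool_rot": TCP orientation; "force": force on the tool from outside, world axes, zero at the start; "wrist_torque": the same for the moment, N m; "grip_width": finger opening in m; "grasp_force": force on a finger pad.
Only numpy, scipy, OpenCV 4.12 (cv2) and the standard library are available. Lean on these libraries where they do the work, as an engineer would, in place of code of your own. Each camera call takes 0.05 s, during which the arm holds its last target. There are 200 camera calls.

## Working session

There is one attempt and no reset: what is moved stays moved. The work goes in short steps, Python scripts to look and compute and a shell command to move; the robot and the scene stay as the last step left them, time stands still between calls to the robot, and variables do not carry over. Pictures are saved under pics/ and viewed, at most 10 in all, crops included, and the job is handed in when it is done.

```bash
ls; mkdir -p pics
python3 - <<'E'
from cell import env
import cv2,numpy as np
o=env.get_obs();print({k:np.round(v,3).tolist() for k,v in o.items()})
for n in("top","side"):
    c=env.read_camera(n);cv2.imwrite(f"pics/{n}0.png",c["color"][:,:,::-1]);np.savez(f"{n}0.npz",**c)
    R,t=c["R"],c["t"];print(n,c["fovy"],c["cx"],c["cy"],(-R.T@t).round(3),R.round(3).tolist())
a=np.hstack([cv2.imread(f"pics/{n}0.png") for n in("top",)])
E
```

```text
pics
{'time_s': 0.0, 'qpos': [70.308, 18.439, -4.016, 83.176, 1.296, 78.541, -3.259], 'joint_velocities': [-0.06, -0.039, -0.026, -0.049, 0.033, 0.046, -0.1], 'effort': [-0.0, -49.129, -0.404, -31.253, -0.064, 0.044, 0.0], 'tool_pos': [0.227, -0.608, 0.243], 'tool_rot': [-179.889, 0.007, 20.504], 'force': [0.63, 0.422, -0.954], 'wrist_torque': [0.008, 0.013, -0.012], 'grasp_force': 0.0, 'grip_width': 0.087}
top 53.32853505107536 253.68249849837846 194.24351529678736 [ 0.346 -0.024  1.134] [[-0.008, -1.0, -0.015], [-0.983, 0.01, -0.183], [0.183, 0.013, -0.983]]
side 47.14201857142821 259.00135543631774 192.46748965892652 [0.42  1.003 1.131] [[-0.995, -0.096, -0.012], [-0.06, 0.709, -0.702], [0.076, -0.698, -0.712]]
```

View pics/top0.png

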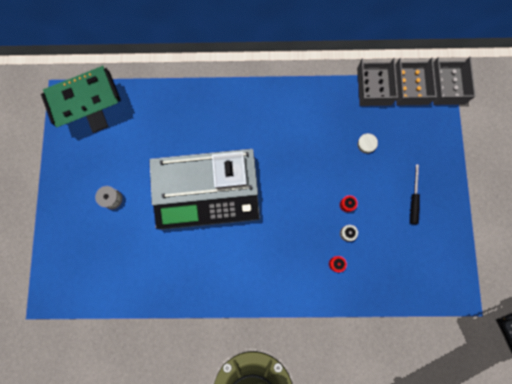

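View pics/side0.png

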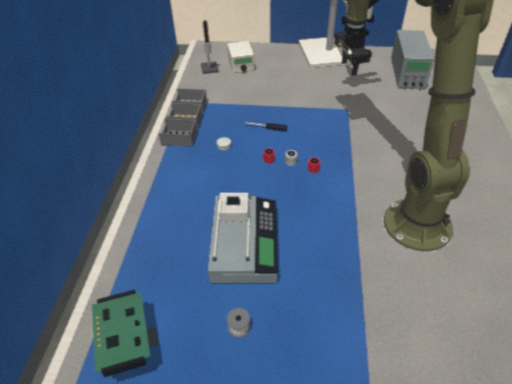

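Top view: the tester is at about (205,190), with the guard fin at (229,169) near its -y end. There are three plug candidates: red (349,203), grey (350,233) and red (339,264). The grey one fits, since it is metal and not red, so I'll check it in a crop and measure.

```bash
cat > h.py <<'E'
import numpy as np,cv2
def load(n): return dict(np.load(n))
def pts(c):
    f=192/np.tan(np.radians(float(c["fovy"]))/2)
    v,u=np.mgrid[:384,:512];d=c["depth"]
    P=np.stack([(u-c["cx"])/f*d,(v-c["cy"])/f*d,d],-1)
    return (P-c["t"])@c["R"]
def ray(c,u,v,z):
    f=192/np.tan(np.radians(float(c["fovy"]))/2)
    r=np.array([(u-c["cx"])/f,(v-c["cy"])/f,1])@c["R"];o=-c["R"].T@c["t"]
    return o+r*(z-o[2])/r[2]
def proj(c,X):
    f=192/np.tan(np.radians(float(c["fovy"]))/2)
    p=c["R"]@np.asarray(X)+c["t"];return (p[:2]/p[2]*f+[c["cx"],c["cy"]]).round(1)
def circ(P):
    A=np.c_[2*P[:,:2],np.ones(len(P))];s=np.linalg.lstsq(A,(P[:,:2]**2).sum(1),rcond=None)[0];return s[:2],np.sqrt(s[2]+s[:2]@s[:2])
E
python3 - <<'E'
from h import *
t=load("top0.npz");s=load("side0.npz")
a=cv2.resize(t["color"][130:280,140:370,::-1],None,fx=3.4,fy=3.4,interpolation=cv2.INTER_CUBIC)
cv2.imwrite("pics/crop.png",a[:600,:800])
P=pts(t);Q=pts(s)
print("mat z",P[280:300,200:300,2].mean(),Q[180:190,180:200,2].mean())
# plug top
for nm,X,(r0,r1,c0,c1) in(("top",P,(222,246,338,363)),("side",Q,(145,168,282,301))):
    p=X[r0:r1,c0:c1].reshape(-1,3);m=(p[:,2]>.036)&(p[:,2]<.05);q=p[m];print(nm,"plug",m.sum(),q.mean(0),(q.max(0)+q.min(0))/2,np.ptp(q,axis=0))
# all above tester
for nm,X,(r0,r1,c0,c1) in(("top",P,(140,240,145,270)),("side",Q,(185,290,205,285))):
    p=X[r0:r1,c0:c1].reshape(-1,3)
    h=np.histogram(p[:,2],bins=np.arange(0,.16,.004));print(nm,[(round(b,3),int(n)) for n,b in zip(h[0],h[1]) if n>5])
    m=(p[:,2]>.064)&(p[:,2]<.078);r=cv2.minAreaRect(p[m][:,:2].astype(np.float32)*1000);print("deck",r)
    m=(p[:,2]>.02);r=cv2.minAreaRect(p[m][:,:2].astype(np.float32)*1000);print("case",r)
    m=(p[:,2]>.126);print("fin",m.sum(),p[m].mean(0),np.median(p[m],0),p[m].min(0),p[m].max(0))
E
```

```text
mat z 0.006333185097280666 0.015301355968811207
top plug 199 [ 0.43554083 -0.27956343  0.04467349] [ 0.43600253 -0.28019141  0.04294085] [0.04270215 0.04403947 0.01349672]
side plug 84 [ 0.4341142  -0.2755973   0.04406536] [ 0.43332973 -0.27789958  0.0429928 ] [0.04226739 0.04359951 0.01386126]
top [(np.float64(0.0), 3182), (np.float64(0.004), 1166), (np.float64(0.008), 45), (np.float64(0.012), 14), (np.float64(0.016), 15), (np.float64(0.02), 15), (np.float64(0.024), 19), (np.float64(0.028), 14), (np.float64(0.048), 73), (np.float64(0.052), 331), (np.float64(0.056), 356), (np.float64(0.06), 491), (np.float64(0.064), 574), (np.float64(0.068), 948), (np.float64(0.072), 2424), (np.float64(0.076), 760), (np.float64(0.08), 206), (np.float64(0.084), 135), (np.float64(0.088), 23), (np.float64(0.092), 10), (np.float64(0.096), 11), (np.float64(0.1), 9), (np.float64(0.104), 11), (np.float64(0.108), 13), (np.float64(0.112), 198), (np.float64(0.116), 615), (np.float64(0.12), 111), (np.float64(0.136), 45), (np.float64(0.14), 20)]
deck ((570.9373779296875, 133.25389099121094), (188.8809051513672, 
[... 870 characters left out ...]
4(0.088), 54), (np.float64(0.092), 29), (np.float64(0.096), 23), (np.float64(0.1), 25), (np.float64(0.104), 32), (np.float64(0.108), 28), (np.float64(0.112), 63), (np.float64(0.116), 277), (np.float64(0.12), 160), (np.float64(0.124), 26), (np.float64(0.128), 14), (np.float64(0.132), 10), (np.float64(0.136), 23), (np.float64(0.14), 15)]
deck ((568.7230834960938, 136.01052856445312), (187.9315948486328, 302.66815185546875), 5.267334938049316)
case ((533.2369384765625, 495.65289306640625), (210.43983459472656, 1030.0775146484375), 5.163928508758545)
fin 110 [0.54106855 0.38720711 0.47975378] [0.59513952 0.06509654 0.13999529] [0.42002904 0.05513681 0.12678269] [0.62433287 1.00255953 1.13148265]
```

View pics/crop.png

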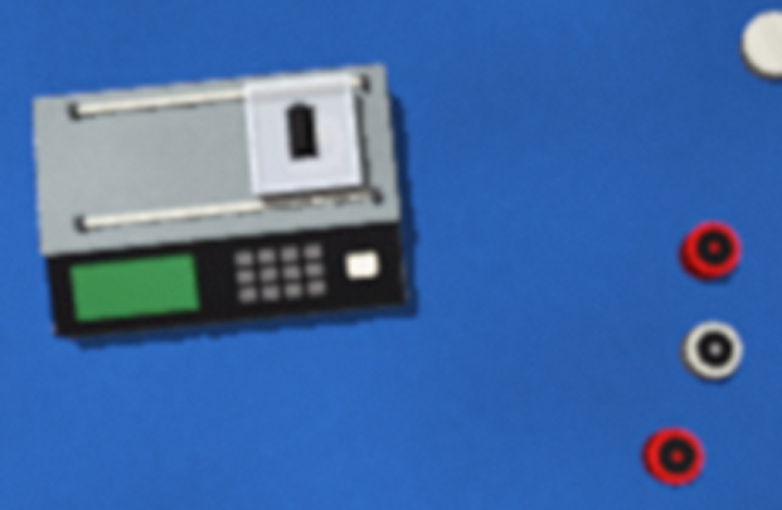

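The crop confirms it: the grey plug with a black top ring is at full-image (350,233), and its neighbours are red. The fin is at about (229,168).

Run:
```python
from h import *
t=load("top0.npz");s=load("side0.npz")
for n,c,(r0,r1,c0,c1) in(("top",t,(155,182,218,243)),("side",s,(192,212,220,248))):
    P=pts(c)[r0:r1,c0:c1];k=c["color"][r0:r1,c0:c1].max(-1)
    m=(k<70)&(P[...,2]>.122)&(P[...,2]<.16)
    q=P[m];print(n,m.sum(),q.mean(0),q[q[:,2]>.135].mean(0),cv2.minAreaRect(q[q[:,2]>.135][:,:2].astype(np.float32)*1000))
    v,u=np.nonzero(k<60);print(u.min()+c0,u.max()+c0,v.min()+r0,v.max()+r0, ray(c,u.mean()+c0,v.mean()+r0,.134))
    P=pts(c);z=P[...,2];
# case top-view deck x-back edge, sizes
for c,(r0,r1,c0,c1) in((t,(222,246,338,363)),(s,(145,168,282,301))):
    hsv=cv2.cvtColor(c["color"][r0:r1,c0:c1],cv2.COLOR_RGB2HSV);m=((hsv[...,1]<70)&(hsv[...,2]>90)).astype(np.uint8)
    v,u=np.nonzero(m);print("plug px",u.min()+c0,u.max()+c0,v.min()+r0,v.max()+r0,ray(c,(u.min()+u.max())/2+c0,(v.min()+v.max())/2+r0,.035))
for c in(t,s):
  print(proj(c,[.4355,-.279,.042]),proj(c,[.603,.058,.139]))
```

```text
top 73 [0.60299213 0.05730509 0.137015  ] [0.60400488 0.05780914 0.13930567] ((605.488525390625, 57.36389923095703), (36.89589309692383, 11.240925788879395), 0.1691887527704239)
225 232 162 175 [0.60396212 0.05658435 0.134     ]
side 60 [0.60507742 0.06406237 0.13253176] [0.60573609 0.0632255  0.13864544] ((604.791259765625, 63.46039581298828), (31.891996383666992, 9.101241111755371), 3.2907955646514893)
228 238 198 203 [0.60467368 0.06623327 0.134     ]
plug px 340 357 225 240 [ 0.43686864 -0.28016999  0.035     ]
plug px 285 296 150 165 [ 0.43618882 -0.26871152  0.035     ]
[348.7 232.8] [227.8 168.4]
[290.9 154.3] [233.7 197.6]
```

```bash
cat > go.py <<'E'
import sys,numpy as np
from scipy.spatial.transform import Rotation as S
from cell import env
def go(x,y,z,yaw):
    o=env.get_obs();R=S.from_euler("xyz",o["tool_rot"],degrees=True);D=S.from_euler("xyz",[180,0,yaw],degrees=True)
    s=R.inv().apply(np.array([x,y,z])-o["tool_pos"])/.03;r=np.degrees((R.inv()*D).as_rotvec())/6
    print("shift",s.round(2),"turn",r.round(2),"q7",round(float(o["qpos"][6]),1))
if __name__=="__main__": go(*map(float,sys.argv[1:5]))
E
python3 go.py .605 .0595 .2 5.3
```

```text
shift [ 19.59 -16.44   1.48] turn [-0.02  0.    2.53] q7 -3.3
```

```bash
python3 -m creep '[87,19.6,-16.4,0,0,0,2.5, 87,19.6,-16.4,0,0,0,2.5, 87,19.6,-16.4,0,0,0,2.5, 87,19.6,-16.4,0,0,0,2.5, 87,19.6,-16.4,0,0,0,2.5, 87,19.6,-16.4,0,0,0,2.5, 87,19.6,-16.4,0,0,0,2.5, 87,19.6,-16.4,0,0,0,2.5, 87,19.6,-16.4,0,0,0,2.5, 87,19.6,-16.4,0,0,0,2.5, 87,19.6,-16.4,0,0,0,2.5, 87,19.6,-16.4,0,0,0,2.5]'; python3 go.py .605 .0595 .2 5.3
```

```text
time_s: 1.3
tool_pos: [0.5242, -0.0853, 0.2444]
tool_rot: [180.0, 0.0, 5.5]
force: [0.2, -1.8, -0.7]
grip_width: 0.0869
grasp_force: 0.0
shift [ 3.14 -4.55  1.48] turn [0.   0.   0.03] q7 -80.4
```

```bash
python3 -m creep '[87,3.1,-4.5,0,0,0,0, 87,3.1,-4.5,0,0,0,0, 87,3.1,-4.5,0,0,0,0, 87,3.1,-4.5,1.4,0,0,0, 87,3.1,-4.5,1.4,0,0,0, 87,3.1,-4.5,1.4,0,0,0]'; python3 go.py .605 .0595 .145 5.3
python3 - <<'E'
from cell import env
import cv2,numpy as np
a=[]
for n,(r,c) in(("top",(110,165)),("side",(150,180))):
    k=env.read_camera(n);np.savez(n+"1.npz",**k);a.append(cv2.resize(k["color"][r:r+120,c:c+130,::-1],None,fx=3,fy=3,interpolation=cv2.INTER_CUBIC))
cv2.imwrite("pics/fin.png",np.hstack(a))
E
```

```text
time_s: 1.9
tool_pos: [0.6026, 0.0556, 0.2015]
tool_rot: [180.0, 0.2, 5.5]
force: [0.2, -0.1, -0.2]
grip_width: 0.0873
grasp_force: 0.0
shift [ 0.1  -0.12  1.88] turn [0.   0.03 0.04] q7 -100.2
```

View pics/fin.png

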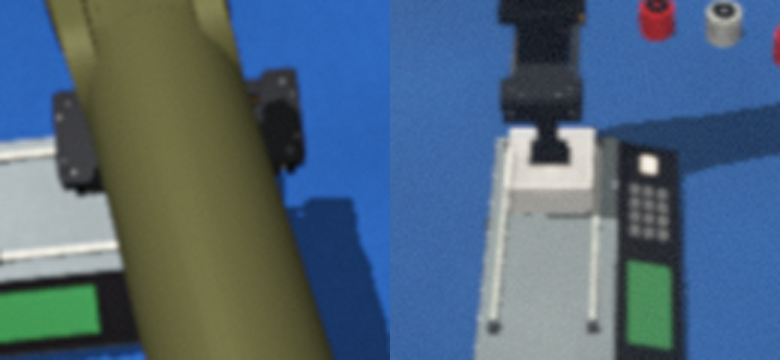

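The fingers (fin.png, about 548,145) straddle the fin and line up with it in x. Descending and gripping.

```bash
python3 -m creep '[87,0.1,-0.1,1.0,0,0,0, 87,0.1,-0.1,1.8,0,0,0, 87,0.1,-0.1,1.8,0,0,0, 8,0.1,-0.1,1.8,0,0,0, 8,0.1,-0.1,1.8,0,0,0, 8,0.1,-0.1,1.8,0,0,0, 8,0.1,-0.1,1.8,0,0,0, 8,0.1,-0.1,1.8,0,0,0, 8,0.1,-0.1,1.8,0,0,0, 8,0.1,-0.1,1.8,0,0,0, 8,0.1,-0.1,1.8,0,0,0]' 15
```

```text
time_s: 3.1
tool_pos: [0.6061, 0.0596, 0.1484]
tool_rot: [180.0, 0.0, 5.5]
force: [0.8, -0.4, 0.4]
grip_width: 0.0309
grasp_force: 0.0
```

```bash
python3 -m creep '[8,0,0,0,0,0,0, 8,0,0,0,0,0,0, 8,0,0,0,0,0,0, 8,0,0,0,0,0,0, 8,0,0,0,0,0,0]'
```

```text
time_s: 3.6
tool_pos: [0.6061, 0.0594, 0.1485]
tool_rot: [180.0, 0.0, 5.5]
force: [-0.6, 0.0, -0.1]
grip_width: 0.0118
grasp_force: 15.0
```

```bash
python3 -m creep '[8,0,-0.5,0,0,0,0, 8,0,-1.2,0,0,0,0, 8,0,-2,0,0,0,0, 8,0,-2.8,0,0,0,0, 8,0,-3.6,0,0,0,0, 8,0,-4.0,0,0,0,0, 8,0,-4.2,0,0,0,0,8,0,-4.2,0,0,0,0]'
```

```text
time_s: 4.4
tool_pos: [0.5945, 0.1865, 0.1485]
tool_rot: [-179.9, -0.1, 5.6]
force: [4.0, 1.3, -4.6]
grip_width: 0.012
grasp_force: 15.0
```

```bash
python3 -m creep '[8,0,-0.1,0,0,0,0, 8,0,-0.2,0,0,0,0, 8,0,-0.2,0,0,0,0]';python3 -m creep '[8,0,-0.1,0,0,0,0, 8,0,-0.2,0,0,0,0, 8,0,-0.2,0,0,0,0]'
```

```text
time_s: 4.7
tool_pos: [0.5941, 0.1905, 0.1485]
tool_rot: [180.0, -0.1, 5.5]
force: [6.1, -0.6, -2.6]
grip_width: 0.0118
grasp_force: 15.0
time_s: 5.0
tool_pos: [0.5936, 0.1966, 0.1485]
tool_rot: [180.0, -0.1, 5.5]
force: [5.4, -0.8, -4.0]
grip_width: 0.0118
grasp_force: 15.0
```

```bash
for i in 1 2; do python3 -m creep '[8,0,-0.1,0,0,0,0, 8,0,-0.15,0,0,0,0, 8,0,-0.15,0,0,0,0]'; done
```

```text
time_s: 5.3
tool_pos: [0.5932, 0.2008, 0.1485]
tool_rot: [180.0, -0.1, 5.4]
force: [5.5, 0.1, -3.6]
grip_width: 0.0116
grasp_force: 15.0
time_s: 5.6
tool_pos: [0.5931, 0.2018, 0.1485]
tool_rot: [179.7, -0.0, 5.3]
force: [4.6, -6.6, -0.4]
grip_width: 0.0117
grasp_force: 15.0
```

```bash
python3 -m creep '[8,0,-0.1,0,0,0,0, 8,0,-0.15,0,0,0,0, 8,0,-0.15,0,0,0,0]'; python3 -m creep '[8,0,0.2,0,0,0,0, 87,0,0.2,0,0,0,0, 87,0,0.2,0,0,0,0, 87,0,0.2,0,0,0,0, 87,0,0.2,-1,0,0,0, 87,0,0.2,-2,0,0,0, 87,0,0.2,-3,0,0,0,87,0,0.2,-3,0,0,0]'; python3 go.py .4355 -.279 .22 20
```

```text
time_s: 5.9
tool_pos: [0.5932, 0.202, 0.1484]
tool_rot: [179.4, 0.1, 5.2]
force: [3.6, -13.0, 1.9]
grip_width: 0.0123
grasp_force: 15.0
time_s: 6.7
tool_pos: [0.5934, 0.2069, 0.2436]
tool_rot: [-179.9, -0.4, 5.6]
force: [0.1, -0.9, 0.4]
grip_width: 0.06
grasp_force: 0.0
shift [-6.82 15.61  0.7 ] turn [-0.01 -0.07 -2.4 ] q7 -114.9
```

```bash
python3 go.py .436 -.279 .243 0
python3 - <<'E'
from cell import env
import numpy as np
for n in("top","side"): np.savez(n+"2.npz",**env.read_camera(n))
E
```

```text
shift [-6.8  15.61 -0.06] turn [-0.03 -0.07  0.93] q7 -114.9
```

```bash
python3 -m creep '[87,-6.8,15.6,0,0,0,0.9, 87,-6.8,15.6,0,0,0,0.9, 87,-6.8,15.6,0,0,0,0.9, 87,-6.8,15.6,0,0,0,0.9, 87,-6.8,15.6,0,0,0,0.9, 87,-6.8,15.6,0,0,0,0.9, 87,-6.8,15.6,0,0,0,0.9, 87,-6.8,15.6,0,0,0,0.9, 87,-6.8,15.6,0,0,0,0.9, 87,-6.8,15.6,0,0,0,0.9, 87,-6.8,15.6,0,0,0,0.9, 87,-6.8,15.6,0,0,0,0.9]'; python3 go.py .436 -.279 .12 0
python3 - <<'E'
from cell import env
from h import *
a=[]
for n,(r,c) in(("top",(110,150)),("side",(150,180))):
    k=env.read_camera(n);np.savez(n+"3.npz",**k);a.append(cv2.resize(k["color"][r:r+130,c:c+130,::-1],None,fx=3,fy=3,interpolation=cv2.INTER_CUBIC))
    print(n,proj(k,[.6067,.0524,.098])-[c,r])
cv2.imwrite("pics/port.png",np.hstack(a))
E
```

```text
time_s: 8.0
tool_pos: [0.4323, -0.2824, 0.2369]
tool_rot: [-179.9, 0.1, -0.2]
force: [0.5, 1.0, -0.1]
grip_width: 0.0873
grasp_force: 0.0
shift [ 0.13 -0.11  3.9 ] turn [-0.02  0.02 -0.03] q7 -60.7
top [81.  60.8]
side [53.5 55.1]
```

View pics/port.png

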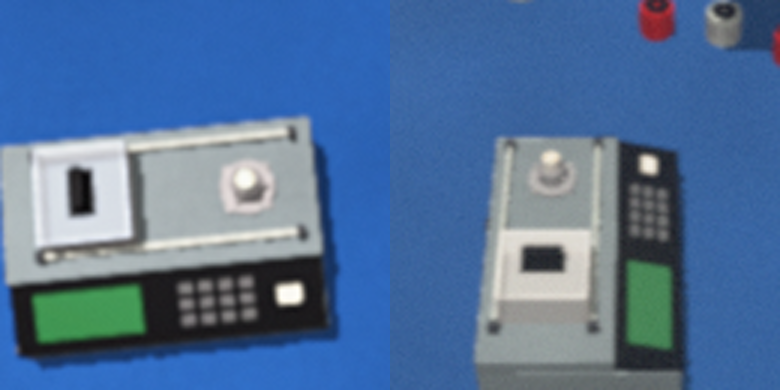

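The guard is open, clear of the port (crop px 246,187 in the top view, 551,172 in the side view). Descending on the plug and measuring the port from these pictures.

```bash
python3 -m creep '[87,0.1,-0.1,1,0,0,0, 87,0.1,-0.1,2,0,0,0, 87,0.1,-0.1,3,0,0,0, 87,0.1,-0.1,3.9,0,0,0,87,0.1,-0.1,3.9,0,0,0]'
python3 - <<'E'
from cell import env
from h import *
for n,(r0,r1,c0,c1) in(("top3",(155,190,218,248)),("side3",(195,218,222,245))):
    k=load(n+".npz");I=k["color"][r0:r1,c0:c1];P=pts(k)[r0:r1,c0:c1]
    Lab=cv2.cvtColor(I,cv2.COLOR_RGB2LAB).astype(int)
    m=(Lab[...,1]>129);print(n,"warm",m.sum())
    # flange: warm coloured
    v,u=np.nonzero(m);print("bbox",u.min()+c0,u.max()+c0,v.min()+r0,v.max()+r0,"flange c",ray(k,(u.min()+u.max())/2+c0,(v.min()+v.max())/2+r0,.076))
    b=I.min(-1)>215;v,u=np.nonzero(b)
    if len(v):print("bright",len(v),"block",ray(k,u.mean()+c0,v.mean()+r0,.107),P[b][:,2].round(3).max())
    q=P[(P[...,2]>.098)&(P[...,2]<.115)];print("high",len(q),q.mean(0) if len(q) else 0,(q.max(0)+q.min(0))/2)
a=[]
for n,(r,c) in(("top",(190,300)),("side",(110,240))):
    k=env.read_camera(n);np.savez(n+"4.npz",**k);a.append(cv2.resize(k["color"][r:r+90,c:c+100,::-1],None,fx=4,fy=4,interpolation=cv2.INTER_CUBIC))
cv2.imwrite("pics/plug.png",np.hstack(a))
E
```

```text
time_s: 8.6
tool_pos: [0.4354, -0.2738, 0.1177]
tool_rot: [-179.7, 0.4, 0.4]
force: [-1.0, -0.3, -0.2]
grip_width: 0.0873
grasp_force: 0.0
top3 warm 192
bbox 224 240 164 180 flange c [0.6085495  0.05103255 0.076     ]
bright 63 block [0.59065217 0.05441994 0.107     ] 0.115
high 59 [0.60560199 0.05045356 0.10606435] [0.60716161 0.0506742  0.1063828 ]
side3 warm 17
bbox 225 244 195 214 flange c [0.6077698  0.02915396 0.076     ]
bright 1 block [0.6085347  0.04727906 0.107     ] 0.109
high 49 [0.6050117  0.05663737 0.10553059] [0.60441498 0.05679588 0.10587105]
```

View pics/plug.png

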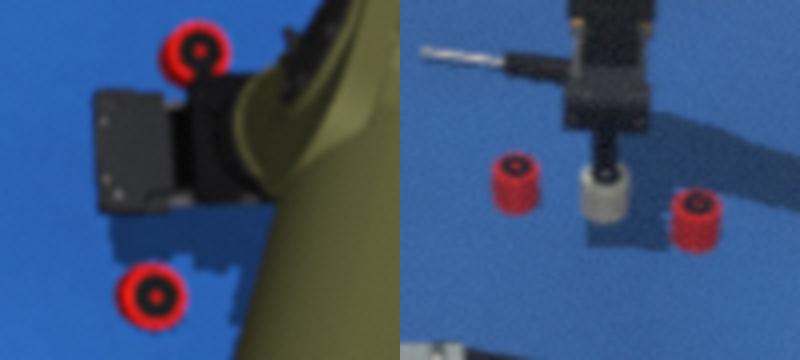

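In the side view the finger (604,170) sits over the plug centre (605,193), with the reds clear on both sides. Descending and gripping.

```bash
python3 -m creep '[87,0,0.15,1,0,0,0, 87,0,0.15,2,0,0,0, 87,0,0.15,2.9,0,0,0, 87,0,0.15,2.9,0,0,0, 40,0,0.15,2.9,0,0,0, 40,0,0.15,2.9,0,0,0, 40,0,0.15,2.9,0,0,0, 40,0,0.15,2.9,0,0,0, 40,0,0.15,2.9,0,0,0, 40,0,0.15,2.9,0,0,0, 40,0,0.15,2.9,0,0,0, 40,0,0.15,2.9,0,0,0]' 45;  python3 -m creep '[40,0,0,0,0,0,0, 40,0,0,0,0,0,0]'
```

```text
time_s: 9.9
tool_pos: [0.4371, -0.2823, 0.0347]
tool_rot: [-180.0, 0.0, 0.1]
force: [-0.5, 1.2, 2.4]
grip_width: 0.0427
grasp_force: 45.0
time_s: 10.1
tool_pos: [0.4371, -0.2823, 0.0347]
tool_rot: [-180.0, 0.0, 0.1]
force: [-1.1, 2.9, 3.9]
grip_width: 0.0429
grasp_force: 45.0
```

```bash
python3 -m creep '[40,0,0,-1,0,0,0, 40,0,0,-2.5,0,0,0, 40,0,0,-4,0,0,0, 40,0,0,-5.5,0,0,0, 40,0,0,-5.5,0,0,0]'; python3 go.py .5 -.1 .2 0
python3 - <<'E'
from cell import env
from h import *
o=env.get_obs();p=o["tool_pos"];a=[]
k=env.read_camera("side");np.savez("side5.npz",**k)
u,v=proj(k,p-[0,0,.014]).astype(int);r,c=v-40,u-40
print(p,"proj axis top/rim",proj(k,p+[0,0,.0073])-[c,r],proj(k,p-[0,0,.0347])-[c,r])
cv2.imwrite("pics/held.png",cv2.resize(k["color"][r:r+80,c:c+80,::-1],None,fx=6,fy=6,interpolation=cv2.INTER_CUBIC))
E
```

```text
time_s: 10.6
tool_pos: [0.4403, -0.285, 0.2062]
tool_rot: [179.6, -0.6, 0.1]
force: [-0.1, -0.4, -1.1]
grip_width: 0.043
grasp_force: 45.0
shift [ 2.   -6.17  0.18] turn [ 0.07 -0.1   0.01] q7 -61.2
[ 0.44030577 -0.28501825  0.20617964] proj axis top/rim [40.5 35.1] [40.  44.7]
```

View pics/held.png

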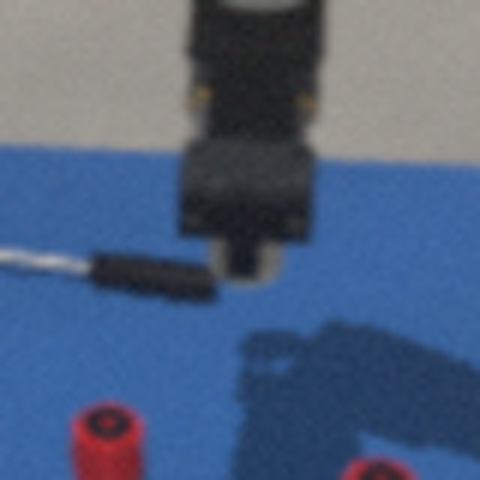

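The held plug (about 211–281 px) is centred on the finger (226–259) to within about 1 mm. Carrying it to the port.

```bash
python3 go.py .607 .052 .2 0; python3 -m creep '[40,5.55,-11.2,0,0,0,0, 40,5.55,-11.2,0,0,0,0, 40,5.55,-11.2,0,0,0,0, 40,5.55,-11.2,0,0,0,0, 40,5.55,-11.2,0,0,0,0, 40,5.55,-11.2,0,0,0,0, 40,5.55,-11.2,0,0,0,0, 40,5.55,-11.2,0,0,0,0, 40,5.55,-11.2,0,0,0,0, 40,5.55,-11.2,0,0,0,0, 40,5.55,-11.2,0,0,0,0]';  python3 go.py .607 .052 .15 0
```

```text
shift [  5.63 -11.2    0.07] turn [ 0.05 -0.05  0.01] q7 -61.3
time_s: 11.75
tool_pos: [0.6021, 0.0516, 0.198]
tool_rot: [179.9, 0.1, -0.0]
force: [0.2, -0.8, -1.9]
grip_width: 0.0425
grasp_force: 45.0
shift [ 0.17 -0.02  1.6 ] turn [ 0.01  0.02 -0.  ] q7 -104.7
```

```bash
python3 -m creep '[40,0.15,0,0.8,0,0,0, 40,0.15,0,1.6,0,0,0, 40,0.15,0,1.6,0,0,0, 40,0.15,0,1.6,0,0,0]'
python3 - <<'E'
from cell import env
from h import *
p=env.get_obs()["tool_pos"]
k=env.read_camera("side");np.savez("side6.npz",**k);r,c=160,190
print(p,"rim",proj(k,p-[0,0,.0347])-[c,r],"port .108",proj(k,[.606,.052,.108])-[c,r],"flange",proj(k,[.606,.052,.076])-[c,r])
cv2.imwrite("pics/over.png",cv2.resize(k["color"][r:r+80,c:c+90,::-1],None,fx=7,fy=7,interpolation=cv2.INTER_CUBIC))
k=env.read_camera("top");np.savez("top6.npz",**k)
E
```

```text
time_s: 12.15
tool_pos: [0.607, 0.0522, 0.1514]
tool_rot: [180.0, 0.1, -0.0]
force: [0.1, 0.3, -0.6]
grip_width: 0.0425
grasp_force: 45.0
[0.60699688 0.05218905 0.15142039] rim [43.1 41. ] port .108 [43.6 42.9] flange [44.1 49.7]
```

View pics/over.png

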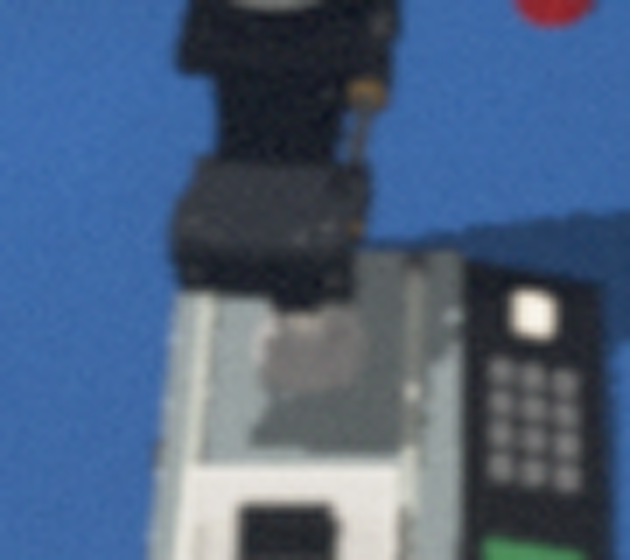

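```bash
python3 -m creep '[40,0,-0.03,0.2,0,0,0, 40,0,-0.03,0.4,0,0,0, 40,0,-0.03,0.5,0,0,0, 40,0,-0.03,0.5,0,0,0]'; python3 -m creep '[40,0,0,0.1,0,0,0, 40,0,0,0.2,0,0,0, 40,0,0,0.2,0,0,0]'
```

```text
time_s: 12.65
tool_pos: [0.6069, 0.0546, 0.1358]
tool_rot: [180.0, 0.1, 0.1]
force: [0.2, 0.2, -2.2]
grip_width: 0.043
grasp_force: 45.0
time_s: 12.95
tool_pos: [0.6072, 0.0545, 0.13]
tool_rot: [180.0, 0.0, 0.1]
force: [-0.3, -0.1, -0.6]
grip_width: 0.0427
grasp_force: 45.0
```

```bash
python3 -m creep '[40,0,0,0.1,0,0,0, 40,0,0,0.15,0,0,0, 40,0,0,0.15,0,0,0]'; python3 -m creep '[40,0,0,0.1,0,0,0, 40,0,0,0.2,0,0,0, 40,0,0,0.2,0,0,0]'
```

```text
time_s: 13.25
tool_pos: [0.6081, 0.0537, 0.1262]
tool_rot: [179.9, -0.1, 0.1]
force: [2.5, -2.5, -0.2]
grip_width: 0.0427
grasp_force: 45.0
time_s: 13.55
tool_pos: [0.6081, 0.0537, 0.1204]
tool_rot: [179.9, -0.1, 0.1]
force: [2.1, -4.6, 1.9]
grip_width: 0.0425
grasp_force: 45.0
```

```bash
python3 -m creep '[40,0.04,0.07,0.1,0,0,0, 40,0.04,0.07,0.1,0,0,0]'; python3 -m creep '[40,0,0,0.1,0,0,0, 40,0,0,0.1,0,0,0]'
```

```text
time_s: 13.75
tool_pos: [0.6085, 0.0536, 0.1196]
tool_rot: [-180.0, 0.0, 0.1]
force: [-5.1, -1.6, 15.6]
grip_width: 0.0425
grasp_force: 45.0
time_s: 13.95
tool_pos: [0.6088, 0.0537, 0.1189]
tool_rot: [180.0, -0.1, 0.1]
force: [-8.2, -2.2, 25.6]
grip_width: 0.0424
grasp_force: 45.0
```

```bash
python3 -m creep '[40,-0.05,0,-0.12,0,0,0, 40,-0.05,0,-0.12,0,0,0]'; python3 -m creep '[40,0,0,0,0,0,-0.7, 40,0,0,0,0,0,-1.4, 40,0,0,0,0,0,-2.1, 40,0,0,0,0,0,-2.8, 40,0,0,0,0,0,-3.5,40,0,0,0,0,0,-3.5]'
```

```text
time_s: 14.15
tool_pos: [0.6076, 0.0531, 0.1197]
tool_rot: [180.0, -0.1, 0.1]
force: [-3.1, -2.3, 12.8]
grip_width: 0.0429
grasp_force: 45.0
time_s: 14.75
tool_pos: [0.6093, 0.0536, 0.1204]
tool_rot: [179.9, -0.3, 21.2]
force: [0.9, -0.3, 11.7]
grip_width: 0.0428
grasp_force: 45.0
```

```bash
for i in 1 2; do python3 -m creep '[40,0,0,0,0,0,-0.7, 40,0,0,0,0,0,-1.4, 40,0,0,0,0,0,-2.1, 40,0,0,0,0,0,-2.1]' | grep -E "tool|force"; done
```

```text
tool_pos: [0.6079, 0.0537, 0.1202]
tool_rot: [180.0, -0.1, 33.8]
force: [-2.8, -1.3, 15.6]
grasp_force: 45.0
tool_pos: [0.6087, 0.054, 0.1203]
tool_rot: [179.9, -0.2, 46.4]
force: [-0.1, -1.5, 12.9]
grasp_force: 45.0
```

```bash
for i in 1 2; do python3 -m creep '[40,0,0,0,0,0,-0.7, 40,0,0,0,0,0,-1.4, 40,0,0,0,0,0,-2.1, 40,0,0,0,0,0,-2.1]' | grep -E "tool|force"; done
```

```text
tool_pos: [0.6079, 0.0546, 0.1202]
tool_rot: [179.9, -0.1, 59.1]
force: [-0.8, 0.2, 15.0]
grasp_force: 45.0
tool_pos: [0.6076, 0.0539, 0.1202]
tool_rot: [179.9, -0.1, 71.6]
force: [-3.7, -1.5, 16.4]
grasp_force: 45.0
```

```bash
for i in 1 2; do python3 -m creep '[40,0,0,0,0,0,-0.7, 40,0,0,0,0,0,-1.4, 40,0,0,0,0,0,-2.1, 40,0,0,0,0,0,-2.1]' | grep -E "tool|force"; done; python3 -c "
from cell import env;o=env.get_obs();print(o['qpos'].round(0),o['wrist_torque'].round(2))"
```

```text
tool_pos: [0.6081, 0.0549, 0.1202]
tool_rot: [179.9, -0.1, 84.3]
force: [-1.5, -0.6, 13.4]
grasp_force: 45.0
tool_pos: [0.6071, 0.0539, 0.1173]
tool_rot: [180.0, -0.1, 96.8]
force: [2.2, 0.6, -0.1]
grasp_force: 45.0
[ 31.  27. -49.  96.  21.  67. -16.] [ 0.11 -0.71  0.19]
```

The keyways have dropped over the pins: z fell and the force vanished. Pressing home.

```bash
for i in 1 2 3; do python3 -m creep '[40,0,0,0.05,0,0,0, 40,0,0,0.1,0,0,0, 40,0,0,0.1,0,0,0]' 55| grep -E "tool|force"; done
```

```text
tool_pos: [0.6072, 0.0537, 0.1152]
tool_rot: [180.0, -0.1, 96.7]
force: [-0.0, 0.4, 5.2]
grasp_force: 55.0
tool_pos: [0.6072, 0.0537, 0.1126]
tool_rot: [180.0, -0.0, 96.7]
force: [-0.4, -0.0, 6.4]
grasp_force: 55.0
tool_pos: [0.6072, 0.0537, 0.1107]
tool_rot: [180.0, -0.0, 96.7]
force: [-3.8, -0.2, 13.8]
grasp_force: 55.0
```

```bash
for i in 1 2; do python3 -m creep '[40,-0.02,0,0.05,0,0,0, 40,-0.02,0,0.05,0,0,0, 40,-0.02,0,0.05,0,0,0]'| grep -E "tool|force"; done
```

```text
tool_pos: [0.6072, 0.0537, 0.1106]
tool_rot: [180.0, 0.0, 96.7]
force: [-6.3, -0.3, 21.4]
grasp_force: 55.0
tool_pos: [0.6072, 0.0537, 0.1106]
tool_rot: [180.0, 0.0, 96.7]
force: [-10.9, 0.7, 29.7]
grasp_force: 55.0
```

```bash
python3 -m creep '[40,0.02,-0.08,0,0,0,0, 40,0.02,-0.08,0,0,0,0.4, 40,0.02,-0.08,0,0,0,0.4, 40,0.02,-0.08,0,0,0,-0.6, 40,0.02,-0.08,0,0,0,-0.6, 40,0.02,-0.08,0,0,0,0, 40,0.02,-0.08,0,0,0,0]'| grep -E "tool|force"; python3 -m creep '[40,0,0,-0.17,0,0,0,40,0,0,-0.17,0,0,0]'| grep -E "tool|force";python3 -m creep '[40,0,0,-0.05,0,0,0,40,0,0,-0.05,0,0,0]'| grep -E "tool|force"
```

```text
tool_pos: [0.6074, 0.0536, 0.1106]
tool_rot: [179.6, 0.0, 96.6]
force: [-1.9, 0.1, 24.2]
grasp_force: 55.0
tool_pos: [0.6069, 0.0534, 0.113]
tool_rot: [179.7, -0.1, 96.7]
force: [2.8, 2.0, 10.4]
grasp_force: 55.0
tool_pos: [0.6068, 0.0534, 0.1134]
tool_rot: [179.7, -0.1, 96.7]
force: [4.9, 2.4, 3.6]
grasp_force: 55.0
```

```bash
python3 -m creep '[40,0,0,0.12,0,0,0,40,0,0,0.22,0,0,0,40,0,0,0.22,0,0,0,40,0,0,0.22,0,0,0]'| grep -E "tool|force|width"
python3 - <<'E'
from cell import env
from h import *
k=env.read_camera("side");r,c=160,190
a=cv2.resize(k["color"][r:r+80,c:c+90,::-1],None,fx=7,fy=7,interpolation=cv2.INTER_CUBIC)
cv2.imwrite("pics/home.png",a);np.savez("side7.npz",**k);print(env.get_obs()["time_s"])
E
```

```text
tool_pos: [0.6069, 0.0535, 0.1106]
tool_rot: [179.7, 0.0, 96.7]
force: [-2.5, 1.5, 26.2]
grip_width: 0.0423
grasp_force: 55.0
20.2
```

View pics/home.png

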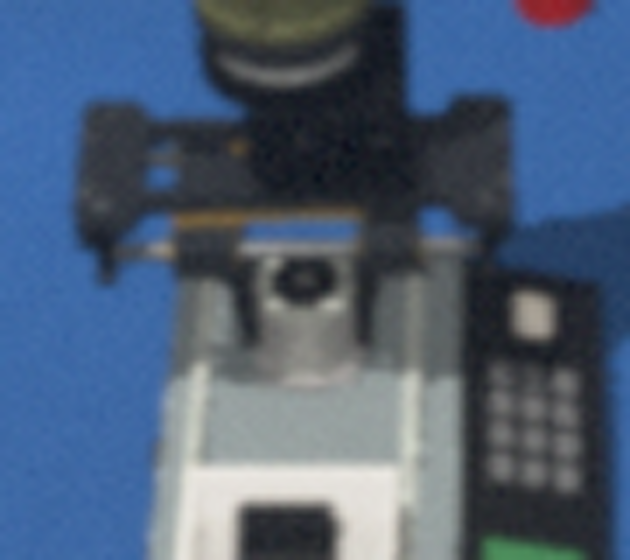

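The plug's rim (305,375) lies on the flange. The stop at z=0.1106 repeats and matches the flange height plus the grasp offset, and the guard is still open. Handing in while still pressing.

```bash
python3 -c "
from cell import env
print(env.sign_off())"
```

```text
the job is handed in; nothing more can be done
None
```

I handed the job in at about 20 s: the guard is open against its stop, and the keyed plug is held pressed home on the flange with about 26 N. The reel, tin, screwdriver and red look-alikes were not touched.

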